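# Lay out the dispensing set for the next patient

## Task

Lay out the dispensing set: on the long tray, stand the tall bottle centred on the end circle nearer the round dish, the squat jar on the circle at the other end, and the narrow beaker, pulled out of the wide beaker it is nested in, on the middle circle between them. Stand the wide beaker upright in the round dish and put the knobbed lid squarely on top of it, knob up. Leave everything upright, let go and at rest, and do not disturb the mug, the stamp or the tape roll.

Things in the scene. Friction and masses are not known exactly. Their poses are not given: they have to be found in the camera images.
- tall_bottle_center (a point): Tall white plastic medicine bottle with a paper label and screw cap, loose, standing upright on the desk; 92 mm high, body 48 mm in diameter up to 62 mm, cap 42 mm in diameter above 70 mm. The point is its centre, 46 mm above its underside; z is its axis, up.
- squat_jar_center (a point): Squat white plastic jar with a paper label and flat cap, loose, standing upright on the desk; 58 mm high, body 60 mm in diameter up to 36 mm, cap 58 mm in diameter above that. The point is its centre, 29 mm above its underside; z up its axis.
- wide_beaker_center (a point): Wide white plastic beaker, loose, an open straight cylinder: outer diameter 60 mm, height 48 mm, wall 3 mm, floor 4 mm. At the start it stands on the desk with the narrow beaker standing loosely inside it. The point is its centre, 24 mm above its underside; z up its axis.
- narrow_beaker_center (a point): Narrow white plastic beaker, loose, an open straight cylinder: outer diameter 38 mm, height 85 mm, wall 2.5 mm. At the start it stands in the wide beaker with about 8 mm of play all round and its top 41 mm stands out above the wide beaker's rim. The point is its centre, 42.5 mm above its underside; z up its axis.
- lid_center (a point): White plastic lid, loose, lying on the desk knob up: flat disc 68 mm in diameter and 6 mm thick with a flat underside, and a round knob on its centre 20 mm in diameter and 30 mm high; 36 mm high over all. It simply rests on the rim of the wide beaker. The point is on its axis, half-way up, 18 mm above its underside (in the knob); z up its axis.
- tray: Long shallow metal tray, fixed to the desk: 90 mm (its x) by 270 mm (its y), floor top 3 mm above the desk, rim 3 mm thick and 9 mm high. Three grey circles 68 mm in diameter are marked on its floor in a row along its y: the middle one at its centre, the end ones at y = +90 mm and y = -90 mm. Origin: centre of its underside; z up.
- dish: Round shallow steel dish, fixed to the desk, 100 mm across its rim, 86 mm across its inner floor, floor top 3 mm above the desk, rim 9 mm high. It lies to one side of the tray, beyond one of its ends. Origin: centre of its underside; z up.
- mug: Blue ceramic mug, 76 mm in diameter and 85 mm high, a bystander beyond the tray and dish: leave alone. Origin: centre of its underside.
- stamp: Wooden rubber stamp, base 50 x 30 mm, 63 mm high, a bystander to the right: leave alone. Origin: centre of its underside.
- tape_roll: Cardboard ring of tape lying flat, 76 mm in diameter, 20 mm high, a bystander to the left: leave alone. Origin: centre of its underside.

How it is judged (in metres and radians):
At the end, for the whole second after the job is handed in: Tall bottle on the end circle nearer the dish, squat jar on the other end, narrow beaker on the middle: each within 14 mm along each tray axis, standing on the tray. Wide beaker on the dish floor within 18 mm of its centre, lid on its rim within 10 mm. All upright (0.12 rad), released, still (z of tall_bottle_center in the frame of tray between 0.044 and 0.054 m and z of squat_jar_center in the frame of tray between 0.027 and 0.037 m and z of narrow_beaker_center in the frame of tray between 0.0405 and 0.0505 m and x of narrow_beaker_center in the frame of tray between -0.014 and 0.014 m and y of narrow_beaker_center in the frame of tray between -0.014 and 0.014 m and ((y of dish in the frame of tray above 0 m and x of tall_bottle_center in the frame of tray between -0.014 and 0.014 m and y of tall_bottle_center in the frame of tray between 0.076 and 0.104 m and x of squat_jar_center in the frame of tray between -0.014 and 0.014 m and y of squat_jar_center in the frame of tray between -0.104 and -0.076 m) or (y of dish in the frame of tray below 0 m and x of tall_bottle_center in the frame of tray between -0.014 and 0.014 m and y of tall_bottle_center in the frame of tray between -0.104 and -0.076 m and x of squat_jar_center in the frame of tray between -0.014 and 0.014 m and y of squat_jar_center in the frame of tray between 0.076 and 0.104 m)) and horizontal distance between wide_beaker_center and dish below 0.018 m and z of wide_beaker_center in the frame of dish between 0.022 and 0.032 m and horizontal distance between lid_center and wide_beaker_center below 0.01 m and z of lid_center in the frame of wide_beaker_center between 0.038 and 0.046 m and angle between each of tall_bottle_center, squat_jar_center, narrow_beaker_center, wide_beaker_center, lid_center's own z axis and vertical below 0.12 rad and linear speed of each of tall_bottle, squat_jar, narrow_beaker, wide_beaker, lid below 0.02 m/s); the robot touches nothing.
It fails at once if the mug was moved by more than 20 mm (distance of mug from where it was at the start of the episode above 0.02 m).
It fails at once if the stamp was moved by more than 20 mm (distance of stamp from where it was at the start of the episode above 0.02 m).
It fails at once if the tape roll was moved by more than 20 mm (distance of tape_roll from where it was at the start of the episode above 0.02 m).
It also fails if it takes over 136 s, if anything falls off the work surface, if the arm or the gripper's body presses on something with over 40 N, if the wrist force passes 120 N, or if a joint passes its speed limit or range.

## Robot

A 6-joint arm with a two-finger parallel gripper is mounted at the origin on the work surface. World frame = base frame: x ahead of the robot, y to its left, z up, the work surface at z = 0. Lengths are in mm, angles in rad, forces in N, time in s.
With the tool pointing down it reaches from about 350 to 775 mm from the base axis. Payload 7.3 kg.
Tool frame: the origin (TCP) lies at the centre of the arm's flange, where the gripper is bolted on; the fingertips stand 178 mm ahead of it and the grasp point (between the pads) lies 159 mm ahead of it; z points along the fingers, y is the direction in which the jaws open and shut (so a half turn about z gives the same grasp; the last joint's range is limited). The gripper opens to 92 mm and grips with 3 to 60 N. Pads are 19 mm wide; open, the fingers measure 130 mm over their backs; the gripper's body (75 mm by 190 mm) begins 47 mm behind the grasp point.
Start: joints at [0.96, 0.342, 1.524, -0, 1.275, -0.146], TCP at [235.308, 469.316, 404.741] pointing down, gripper open.
Joint ranges: [-2.53, 2.53], [-0.77, 2.02], [0.04, 2.7], [-1, 4.14], [0.28, 2.66], [-3.11, 3.11]. Speed limits (rad/s): [2.57, 2.57, 3.14, 3.14, 3.14, 3.14].

## Interface

Orientations are given as [roll, pitch, yaw] about the fixed x, y, z axes, in that order (R = Rz(yaw) Ry(pitch) Rx(roll)).
In Python, from plant import get_obs, capture, close_job gives the robot as it stands. The module is installed in compiled form; this text tells all that it offers.
- The arm moves only by the shell command python3 -m pendant 'ROWS'. ROWS is JSON, a list of rows, each a list of 3 entries, a list of its own where there are three numbers: the shift along the tool's x, y, z in m, then the turn, a rotation vector about the tool's x, y, z in rad, then the finger opening in m, from 0 to 0.0918. In form: [[[tx, ty, tz], [wx, wy, wz], fingers], ...]. A call has 1 to 10 rows; each row is the pose to reach, as a shift and turn from the pose commanded when the call began, along the tool's axes at that moment; what a row does not reach only later rows make up. A row lasts 1/12 s, in which the tool goes at most 41.7 mm and 7.16 degrees, less where a joint would pass 70% of its speed; a pose out of reach is approached as far as the arm can. A call with a gripper value outside its range is refused whole. The fingers move at their own pace and stop on an object; the grip force is fixed at half the most. Time passes only in rows, so rows that repeat a pose let the fingers close. It gives the time, the measured TCP pose, the force and the opening at its end, in the units of the state.
- get_obs(): the state, without advancing time (a new reading comes with each control period).
- capture(name): name is "scene" or "top" or "wrist"; returns a dict with "color" (420x560x3 uint8, red, green, blue), "mtx" (3x3 intrinsics, pixels), "rvec" (rotation vector, rad) and "tvec" (3), from world to camera coordinates, as OpenCV has them. Camera axes: x right, y down, z forward; pixel columns grow to the right and rows downward; lengths in mm; the calibration is good to about 2 mm. A picture is of the moment at which its call begins. There is no depth.
- close_job(): hands the job in, once; it reports no verdict.
The state is a dict: "time": time; "joint_positions": joint angles; "dq": joint speeds; "tau": joint torques, N m; "tool_pos": TCP position; "tcp_rot": TCP orientation; "contact_force": force on the tool from outside, world axes, zero at the start; "moment": the same for the moment, N m; "grip_width": finger opening in mm.
Only numpy, scipy, OpenCV 4.12 (cv2) and the standard library are available. Lean on these libraries where they do the work, as an engineer would, in place of code of your own. Each camera call takes 0.05 s, during which the arm holds its last target. There are 200 camera calls.

## Working session

There is one attempt and no reset: what is moved stays moved. The work goes in short steps, Python scripts to look and compute and a shell command to move; the robot and the scene stay as the last step left them, time stands still between calls to the robot, and variables do not carry over. Pictures are saved under pics/ and viewed, about 12 in all and at most 16, crops included, and the job is handed in when it is done.

```bash
mkdir -p pics; cat > h.py <<'E'
import numpy as np, cv2
from plant import get_obs, capture
from scipy.spatial.transform import Rotation as R
def snap(n,f,crop=None,s=1):
    c=capture(n); np.savez('cal_%s.npz'%f,**{k:c[k] for k in('mtx','rvec','tvec','color')})
    im=c['color'][:,:,::-1]
    cv2.imwrite('pics/%s.png'%f,im); return c
def crop(f,x0,y0,x1,y1,s):
    im=cv2.imread('pics/%s.png'%f)[y0:y1,x0:x1]; cv2.imwrite('pics/%s_c.png'%f,cv2.resize(im,None,fx=s,fy=s,interpolation=cv2.INTER_CUBIC))
def ray(f,u,v,z):
    c=np.load('cal_%s.npz'%f); Rm=cv2.Rodrigues(c['rvec'])[0]; t=c['tvec'].reshape(3)
    d=Rm.T@np.linalg.solve(c['mtx'],[u,v,1]); o=-Rm.T@t
    return (o+d*(z-o[2])/d[2])[:2]
def proj(f,P):
    c=np.load('cal_%s.npz'%f); return cv2.projectPoints(np.float64(P).reshape(-1,1,3),c['rvec'],c['tvec'],c['mtx'],None)[0].reshape(-1,2)
E
python3 - <<'E'
from h import *
print(get_obs())
for n in('top','scene'):
    c=snap(n,n+'0'); Rm=cv2.Rodrigues(np.float64(c['rvec']))[0]; print(n,-Rm.T@np.array(c['tvec']).reshape(3),Rm[2],c['mtx'][0])
crop('top0',0,0,560,420,1.4); crop('scene0',0,0,560,420,1.4)
E
```

```text
{'time': 0.0, 'joint_positions': array([ 9.59923872e-01,  3.42752973e-01,  1.52501392e+00, -1.07082908e-05,
        1.27539303e+00, -1.45994813e-01]), 'dq': array([-5.79318259e-04,  2.80675162e-04, -5.65126742e-04, -1.50029612e-03,
       -8.66317231e-05, -4.40768575e-04]), 'tau': array([ 5.19880396e-04, -4.31249607e+01, -2.44216543e+01,  7.18782982e-02,
        5.59766893e-02, -1.18896996e-04]), 'tool_pos': array([235.26904509, 469.1893174 , 404.03012407]), 'tcp_rot': array([-3.14004057e+00, -2.17870289e-04,  2.67671797e+00]), 'contact_force': array([0.64216129, 0.01763098, 0.44321039]), 'moment': array([-0.00941739,  0.02558823,  0.0631137 ]), 'grip_width': 92.11799945475548}
top [ 513.69798037  -16.22077734 1361.78001048] [ 0.08419014  0.02002545 -0.99624846] [527.22554429   0.         267.09300237]
scene [967.45141841 475.25720029 819.42480285] [-0.38360108 -0.48991182 -0.78283882] [392.82416184   0.         279.32807468]
```

View pics/top0_c.png

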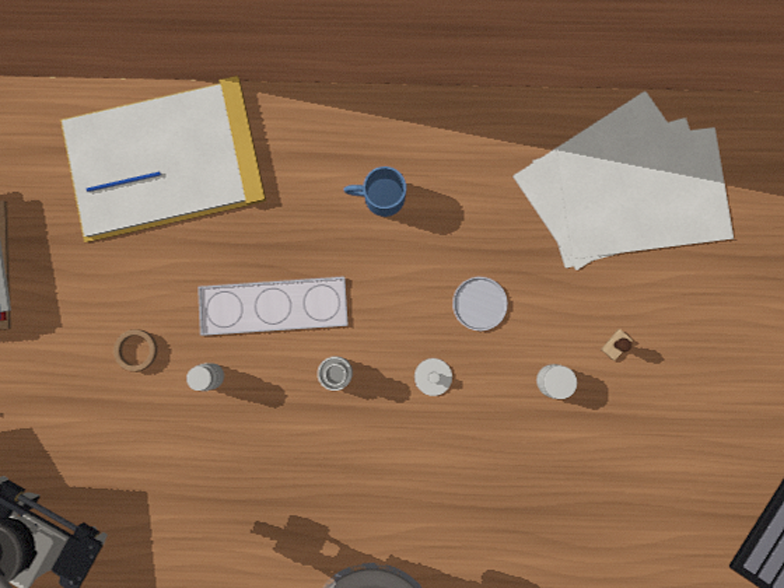

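View pics/scene0_c.png

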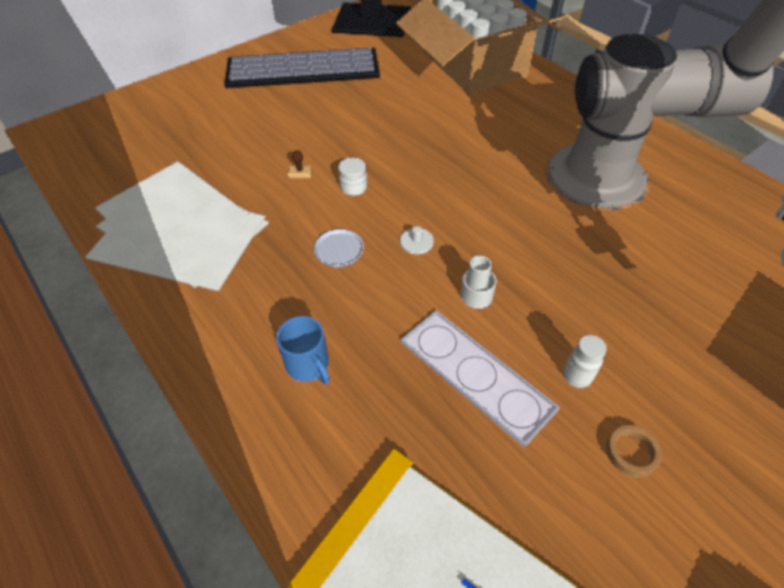

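Top view, in pixels of the 1.4x picture: the tray circles are at about (224,309), (273,306) and (322,302). The dish is at (480,304), bottle (205,377), nested beakers (334,374), lid (433,377), jar (557,382), mug (385,190), tape (135,350) and stamp (618,344). The scene view agrees with this. Next I'll enlarge the working area.

```bash
python3 - <<'E'
from h import *
im=cv2.imread('pics/top0.png')
a=cv2.resize(im[190:300,125:285],None,fx=5,fy=5,interpolation=cv2.INTER_CUBIC)
b=cv2.resize(im[190:300,270:430],None,fx=5,fy=5,interpolation=cv2.INTER_CUBIC)
cv2.imwrite('pics/ta.png',a);cv2.imwrite('pics/tb.png',b)
E
```

```text
(no output)
```

View pics/ta.png

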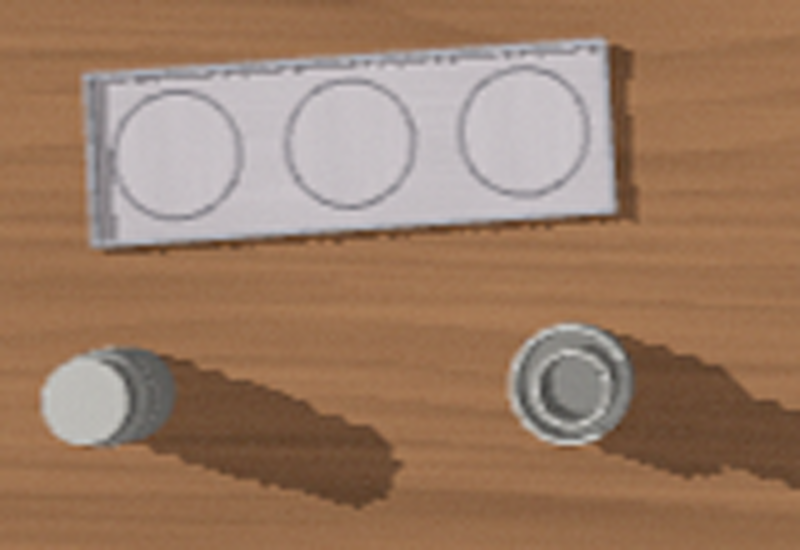

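View pics/tb.png

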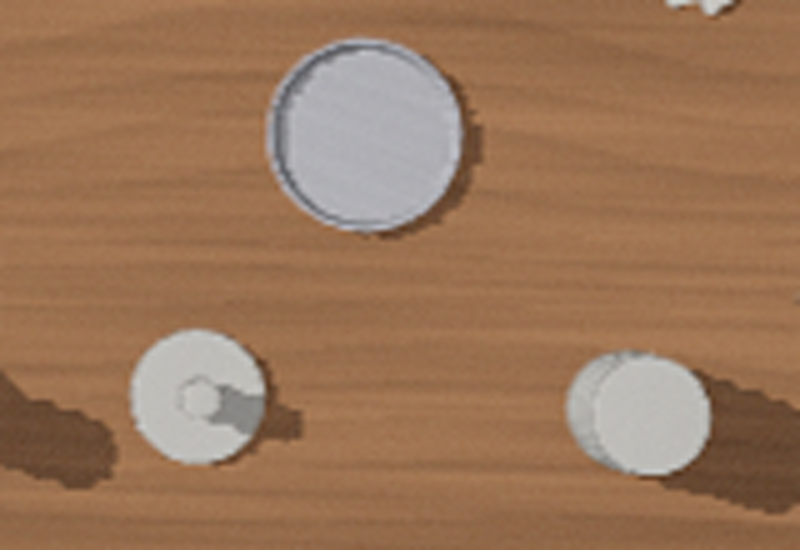

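Pixel positions in the 5x crops, first crop:
- tray circles (180,155), (351,144), (525,132)
- bottle cap (86,401)
- wide rim (571,384), narrow rim (571,387)

Second crop:
- dish (366,135)
- lid disc (198,397), knob top (202,399)
- jar top (652,415)

Next I'll convert these to world positions and check them against the known sizes.

```bash
python3 - <<'E'
from h import *
A=lambda x,y:(125+(x+.5)/5-.5,190+(y+.5)/5-.5); B=lambda x,y:(270+(x+.5)/5-.5,190+(y+.5)/5-.5)
P={}
for n,p,z in [('cL',A(180,155),3),('cM',A(351,144),3),('cR',A(525,132),3),('bottle',A(86,401),92),('wide',A(571,384),48),('narrow',A(571,387),89),
 ('dish',B(366,135),9),('lid',B(198,397),6),('knob',B(202,399),36),('jar',B(652,415),58)]:
    P[n]=ray('top0',*p,z); print(n,P[n].round(1), 'scene px*1.4',(proj('scene0',[*P[n],z])*1.4).round(0), 'r',np.linalg.norm(P[n]).round())
d=P['cL']-P['cR']; print('len',np.linalg.norm(d),'ang of tray y from world y',np.arctan2(-d[0],d[1]))
yaw=np.arctan2(d[1],d[0]); print('yaw',yaw, 'turn', yaw-2.6767)
w=lambda a,b:np.linalg.norm(ray('top0',*a[:2],a[2])-ray('top0',*b[:2],b[2]))
print('jar dia',w((*B(594,415),58),(*B(711,415),58)),'dish',w((*B(268,135),9),(*B(464,135),9)),'lid',w((*B(131,397),6),(*B(266,397),6)),'cap',w((*A(42,401),92),(*A(130,401),92)))
E
```

```text
cL [566.1 285. ] scene px*1.4 [[516. 408.]] r 634.0
cM [574.2 196.6] scene px*1.4 [[474. 374.]] r 607.0
cR [582.9 106.7] scene px*1.4 [[435. 341.]] r 593.0
bottle [443.5 305.3] scene px*1.4 [[590. 346.]] r 538.0
wide [456.3  75.6] scene px*1.4 [[477. 279.]] r 463.0
narrow [456.7  72.7] scene px*1.4 [[478. 264.]] r 462.0
dish [ 588.8 -184.2] scene px*1.4 [[336. 247.]] r 617.0
lid [ 453.  -101.2] scene px*1.4 [[415. 240.]] r 464.0
knob [ 453.4 -101.4] scene px*1.4 [[415. 229.]] r 465.0
jar [ 452.9 -319.6] scene px*1.4 [[350. 166.]] r 554.0
len 179.09654002861382 ang of tray y from world y 0.0934070093758876
yaw 1.6642033361707842 turn -1.0124966638292157
jar dia 56.908493268323674 dish 100.184343853802 lid 68.73591833121229 cap 42.430940660899154
```

```bash
cat > g.py <<'E'
import sys,json
from h import *
# args: x,y,z grasp-point targets (mm); prints tool-frame shift (m) from current measured pose
o=get_obs(); p=o['tool_pos']; Rm=R.from_euler('xyz',o['tcp_rot'])
print('t',round(o['time'],2),'grasp',(p-[0,0,159]).round(1),'rot',o['tcp_rot'].round(4),'w',round(o['grip_width'],1),'F',o['contact_force'].round(1))
Rn=R.from_euler('xyz',[np.pi,0,o['tcp_rot'][2]])
for a in sys.argv[1:]:
    q=np.array([float(v) for v in a.split(',')])+[0,0,159]
    print(a,(Rn.inv().apply(q-p)/1000).round(4))
print('turn to 1.6642:',(Rm.inv()*R.from_euler('xyz',[np.pi,0,1.6642])).as_rotvec().round(4))
E
python3 g.py 443.5,305.3,140
```

```text
t 0.1 grasp [235.2 469.2 245.1] rot [-3.1402e+00 -2.0000e-04  2.6768e+00] w 91.5 F [-0.3  0.5  0.6]
443.5,305.3,140 [-0.2596 -0.0532  0.1051]
turn to 1.6642: [-1.3000e-03  5.0000e-04  1.0126e+00]
```

```bash
P='python3 -m pendant'
$P '[[[-0.026,-0.005,0.01],[0,0,0.11],0.09],[[-0.058,-0.012,0.02],[0,0,0.23],0.09],[[-0.09,-0.018,0.03],[0,0,0.35],0.09],[[-0.122,-0.025,0.045],[0,0,0.47],0.09],[[-0.154,-0.032,0.06],[0,0,0.59],0.09],[[-0.186,-0.038,0.075],[0,0,0.71],0.09],[[-0.218,-0.045,0.09],[0,0,0.83],0.09],[[-0.245,-0.05,0.1],[0,0,0.94],0.09],[[-0.26,-0.053,0.105],[0,0,1.0126],0.09],[[-0.26,-0.053,0.105],[0,0,1.0126],0.09]]'
$P '[[[0,0,0],[0,0,0],0.09],[[0,0,0],[0,0,0],0.09]]'
python3 g.py 443.5,305.3,52; python3 -c "
from h import *
snap('wrist','w1')"
```

```text
time: 0.93
tool_pos: [445.9, 303.3, 297.9]
tcp_rot: [-3.14, 0.001, 1.658]
contact_force: [0.2, 0.2, -0.5]
grip_width: 90.1
time: 1.1
tool_pos: [443.4, 305.8, 299.8]
tcp_rot: [-3.141, -0.0, 1.666]
contact_force: [0.3, 0.9, 1.0]
grip_width: 90.0
t 1.1 grasp [443.4 305.8 140.8] rot [-3.1411e+00 -2.0000e-04  1.6662e+00] w 90.0 F [0.3 0.9 1. ]
443.5,305.3,52 [-0.0005  0.      0.0888]
turn to 1.6642: [-0.0005 -0.0002  0.002 ]
```

View pics/w1.png

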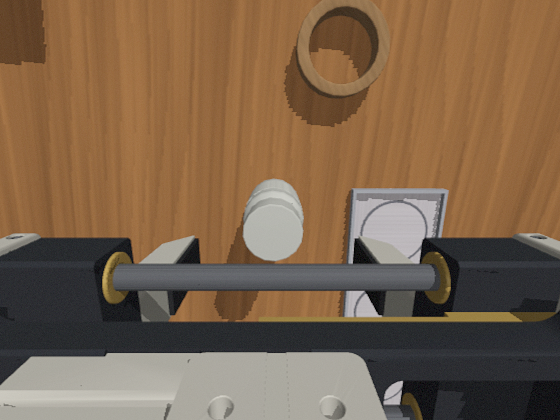

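The wrist view shows the bottle cap centred at about (273,231), between the jaws. I'll check that against the calibration and then pick the bottle.

```bash
python3 -c "
from h import *
print(ray('w1',273,231,92))"
P='python3 -m pendant'
$P '[[[0,0,0.02],[0,0,0],0.09],[[0,0,0.045],[0,0,0],0.09],[[0,0,0.07],[0,0,0],0.09],[[0,0,0.085],[0,0,0],0.09],[[0,0,0.088],[0,0,0],0.09],[[0,0,0.088],[0,0,0],0.06],[[0,0,0.088],[0,0,0],0.03],[[0,0,0.088],[0,0,0],0.03],[[0,0,0.088],[0,0,0],0.03],[[0,0,0.088],[0,0,0],0.03]]'
$P '[[[0,0,0],[0,0,0],0.03],[[0,0,0],[0,0,0],0.03],[[0,0,0],[0,0,0],0.03],[[0,0,0],[0,0,0],0.03]]'
```

```text
[441.06993244 308.95996414]
time: 1.98
tool_pos: [444.2, 305.6, 212.7]
tcp_rot: [3.14, -0.001, 1.664]
contact_force: [-0.5, 0.2, -0.3]
grip_width: 61.3
time: 2.32
tool_pos: [443.8, 305.4, 212.1]
tcp_rot: [-3.141, -0.0, 1.664]
contact_force: [-3.1, -0.1, 5.8]
grip_width: 47.0
```

```bash
python3 g.py 443.5,305.3,100 582.9,106.7,100 582.9,106.7,57
```

```text
t 2.32 grasp [443.8 305.4  53.1] rot [-3.1413 -0.      1.6641] w 47.0 F [-3.1 -0.1  5.8]
443.5,305.3,100 [-0.     -0.0003 -0.0469]
582.9,106.7,100 [-0.2107  0.12   -0.0469]
582.9,106.7,57 [-0.2107  0.12   -0.0039]
turn to 1.6642: [-0.0003 -0.     -0.0001]
```

```bash
P='python3 -m pendant'
$P '[[[0,0,-0.01],[0,0,0],0.03],[[0,0,-0.03],[0,0,0],0.03],[[-0.01,0.006,-0.047],[0,0,0],0.03],[[-0.035,0.02,-0.047],[0,0,0],0.03],[[-0.06,0.034,-0.047],[0,0,0],0.03],[[-0.085,0.048,-0.047],[0,0,0],0.03],[[-0.11,0.063,-0.047],[0,0,0],0.03],[[-0.135,0.077,-0.047],[0,0,0],0.03],[[-0.16,0.091,-0.047],[0,0,0],0.03],[[-0.185,0.105,-0.047],[0,0,0],0.03]]'
$P '[[[-0.015,0.009,0],[0,0,0],0.03],[[-0.0237,0.0138,0],[0,0,0],0.03],[[-0.0257,0.015,0],[0,0,0],0.03],[[-0.0257,0.015,0],[0,0,0],0.03],[[-0.0257,0.015,0],[0,0,0],0.03],[[-0.0257,0.015,0.012],[0,0,0],0.03],[[-0.0257,0.015,0.025],[0,0,0],0.03],[[-0.0257,0.015,0.035],[0,0,0],0.03],[[-0.0257,0.015,0.04],[0,0,0],0.03],[[-0.0257,0.015,0.04],[0,0,0],0.03]]'
python3 g.py 582.9,106.7,57; python3 -c "
from h import *
snap('wrist','w2');snap('scene','s2')
a=cv2.imread('pics/w2.png');b=cv2.imread('pics/s2.png')[150:350,220:500]
cv2.imwrite('pics/m2.png',np.hstack([cv2.resize(a,(400,300)),cv2.resize(b,(400,286))[:286].copy() if 0 else cv2.resize(b,(400,300))]))"
```

```text
time: 3.15
tool_pos: [566.6, 129.7, 259.1]
tcp_rot: [3.141, 0.0, 1.664]
contact_force: [0.9, 0.2, -2.0]
grip_width: 47.3
time: 3.98
tool_pos: [582.4, 107.5, 217.5]
tcp_rot: [-3.139, -0.0, 1.665]
contact_force: [0.1, -0.7, -1.1]
grip_width: 47.4
t 3.98 grasp [582.4 107.5  58.5] rot [-3.1389e+00 -2.0000e-04  1.6653e+00] w 47.4 F [ 0.1 -0.7 -1.1]
582.9,106.7,57 [-0.0009  0.0005  0.0015]
turn to 1.6642: [-0.0027 -0.0002  0.0011]
```

View pics/m2.png

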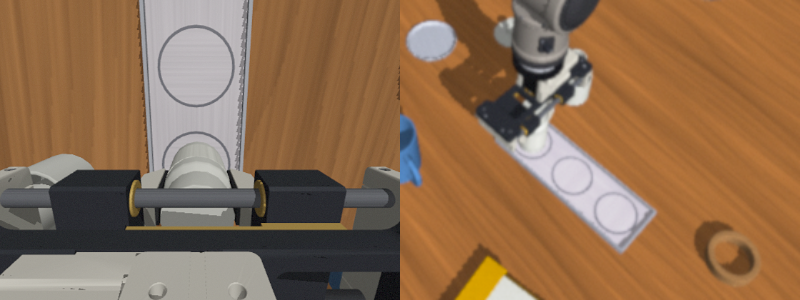

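The bottle is centred across the tray over the end circle. I'll lower it, release, and rise.

```bash
P='python3 -m pendant'
python3 -c "
from h import *
print(ray('w2',274,92,3))"
$P '[[[-0.001,0.0005,0.001],[0,0,0],0.03],[[-0.001,0.0005,0.002],[0,0,0],0.03],[[-0.001,0.0005,0.002],[0,0,0],0.03],[[-0.001,0.0005,0.002],[0,0,0],0.075],[[-0.001,0.0005,0.002],[0,0,0],0.075],[[-0.001,0.0005,0.002],[0,0,0],0.075],[[-0.001,0.0005,0.002],[0,0,0],0.075],[[-0.001,0.0005,-0.01],[0,0,0],0.075],[[-0.001,0.0005,-0.04],[0,0,0],0.09],[[-0.001,0.0005,-0.08],[0,0,0],0.09]]'
python3 g.py 452.9,-319.6,130 452.9,-319.6,32
```

```text
[571.86629414 200.2828046 ]
time: 4.92
tool_pos: [582.9, 105.8, 297.7]
tcp_rot: [-3.135, -0.0, 1.664]
contact_force: [2.3, 0.4, 1.2]
grip_width: 84.1
t 4.92 grasp [582.9 105.8 138.7] rot [-3.1353e+00 -3.0000e-04  1.6641e+00] w 84.1 F [2.3 0.4 1.2]
452.9,-319.6,130 [-0.4114 -0.169   0.0087]
452.9,-319.6,32 [-0.4114 -0.169   0.1067]
turn to 1.6642: [-0.0062 -0.0003 -0.0001]
```

```bash
P='python3 -m pendant'
$P '[[[-0.02,-0.008,0],[0,0,0],0.09],[[-0.055,-0.023,0],[0,0,0],0.09],[[-0.092,-0.038,0],[0,0,0],0.09],[[-0.13,-0.053,0],[0,0,0],0.09],[[-0.168,-0.069,0],[0,0,0],0.09],[[-0.206,-0.085,0],[0,0,0],0.09],[[-0.244,-0.1,0],[0,0,0],0.09],[[-0.282,-0.116,0],[0,0,0],0.09],[[-0.32,-0.131,0],[0,0,0],0.09],[[-0.357,-0.147,0],[0,0,0],0.09]]'
$P '[[[-0.03,-0.012,0],[0,0,0],0.09],[[-0.047,-0.019,0],[0,0,0],0.09],[[-0.053,-0.022,0],[0,0,0],0.09],[[-0.053,-0.022,0],[0,0,0],0.09],[[-0.053,-0.022,0],[0,0,0],0.09],[[-0.053,-0.022,0],[0,0,0],0.09]]'
python3 -c "
from h import *
snap('wrist','w3')"
python3 g.py 452.9,-319.6,130 452.9,-319.6,32
```

```text
time: 5.75
tool_pos: [469.8, -265.2, 300.0]
tcp_rot: [3.14, 0.001, 1.664]
contact_force: [1.4, -0.7, 0.3]
grip_width: 90.1
time: 6.25
tool_pos: [454.1, -316.7, 298.9]
tcp_rot: [3.141, -0.001, 1.666]
contact_force: [-1.0, 0.6, -0.3]
grip_width: 89.9
t 6.3 grasp [ 454.2 -316.6  139.9] rot [ 3.1415e+00 -4.0000e-04  1.6660e+00] w 89.6 F [-0.4 -0.6 -0.1]
452.9,-319.6,130 [-0.0028 -0.0016  0.0099]
452.9,-319.6,32 [-0.0028 -0.0016  0.1079]
turn to 1.6642: [ 0.0001 -0.0004  0.0018]
```

View pics/w3.png

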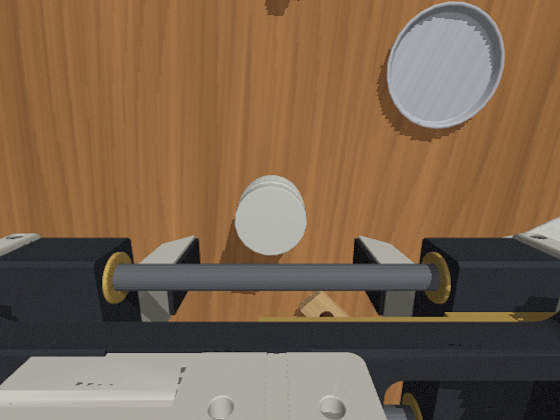

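The jar top is at about (271,218) between the jaws, with the stamp behind it at (322,307). I'll check the stamp clearance before descending.

```bash
python3 -c "
from h import *
print(ray('w3',271,218,58)); print('stamp base/top',ray('top0',612/1.4,345/1.4,10),ray('top0',623/1.4,345/1.4,63))"
```

```text
[ 450.06065439 -314.32583378]
stamp base/top [ 519.35471022 -424.18378124] [ 519.66396318 -427.24317783]
```

```bash
P='python3 -m pendant'
$P '[[[-0.001,-0.001,0.02],[0,0,0],0.09],[[-0.0013,-0.0016,0.05],[0,0,0],0.09],[[-0.0013,-0.0016,0.08],[0,0,0],0.09],[[-0.0013,-0.0016,0.1],[0,0,0],0.09],[[-0.0013,-0.0016,0.107],[0,0,0],0.09],[[-0.0013,-0.0016,0.107],[0,0,0],0.09],[[-0.0013,-0.0016,0.107],[0,0,0],0.05],[[-0.0013,-0.0016,0.107],[0,0,0],0.05],[[-0.0013,-0.0016,0.107],[0,0,0],0.05],[[-0.0013,-0.0016,0.107],[0,0,0],0.05]]'
$P '[[[0,0,0],[0,0,0],0.045],[[0,0,0],[0,0,0],0.045],[[0,0,0],[0,0,0],0.045]]'
python3 g.py 452.9,-319.6,80 440,-320,180 440,-200,180 440,300,180 566.1,285,180 566.1,285,35.5
```

```text
time: 7.13
tool_pos: [452.5, -319.7, 193.0]
tcp_rot: [3.14, 0.002, 1.664]
contact_force: [-0.3, 0.0, -1.1]
grip_width: 68.1
time: 7.38
tool_pos: [452.2, -319.7, 192.5]
tcp_rot: [3.141, 0.001, 1.664]
contact_force: [-1.2, 0.7, 6.4]
grip_width: 59.3
t 7.38 grasp [ 452.2 -319.7   33.5] rot [3.1409e+00 8.0000e-04 1.6640e+00] w 59.3 F [-1.2  0.7  6.4]
452.9,-319.6,80 [ 0.0001  0.0007 -0.0465]
440,-320,180 [ 0.0009 -0.0122 -0.1465]
440,-200,180 [ 0.1203 -0.001  -0.1465]
440,300,180 [ 0.6182  0.0455 -0.1465]
566.1,285,180 [ 0.5915  0.1697 -0.1465]
566.1,285,35.5 [ 0.5915  0.1697 -0.002 ]
turn to 1.6642: [ 0.0007  0.0008 -0.0002]
```

```bash
P='python3 -m pendant'
$P '[[[0,0,-0.015],[0,0,0],0.045],[[0,0,-0.04],[0,0,0],0.045],[[0.005,0.0015,-0.07],[0,0,0],0.045],[[0.02,0.006,-0.1],[0,0,0],0.045],[[0.045,0.013,-0.125],[0,0,0],0.045],[[0.075,0.0215,-0.14],[0,0,0],0.045],[[0.108,0.031,-0.1465],[0,0,0],0.045],[[0.141,0.0405,-0.1465],[0,0,0],0.045],[[0.174,0.05,-0.1465],[0,0,0],0.045],[[0.207,0.0595,-0.1465],[0,0,0],0.045]]'
$P '[[[0.033,0.0095,0],[0,0,0],0.045],[[0.066,0.019,0],[0,0,0],0.045],[[0.099,0.0285,0],[0,0,0],0.045],[[0.132,0.038,0],[0,0,0],0.045],[[0.165,0.0475,0],[0,0,0],0.045],[[0.198,0.057,0],[0,0,0],0.045],[[0.231,0.0665,0],[0,0,0],0.045],[[0.264,0.076,0],[0,0,0],0.045],[[0.297,0.0855,0],[0,0,0],0.045],[[0.328,0.0945,0],[0,0,0],0.045]]'
$P '[[[0.025,0.007,0.005],[0,0,0],0.045],[[0.042,0.012,0.015],[0,0,0],0.045],[[0.05,0.0145,0.03],[0,0,0],0.045],[[0.054,0.0155,0.05],[0,0,0],0.045],[[0.0565,0.016,0.075],[0,0,0],0.045],[[0.0565,0.016,0.1],[0,0,0],0.045],[[0.0565,0.016,0.118],[0,0,0],0.045],[[0.0565,0.016,0.128],[0,0,0],0.045],[[0.0565,0.016,0.132],[0,0,0],0.045],[[0.0565,0.016,0.132],[0,0,0],0.045]]'
python3 g.py 566.1,285,37; python3 -c "
from h import *
snap('wrist','w4');snap('top','t4')
a=cv2.imread('pics/w4.png');b=cv2.imread('pics/t4.png')[170:290,110:270]
cv2.imwrite('pics/m4.png',np.hstack([cv2.resize(a,(400,300)),cv2.resize(b,(400,300))]))"
```

```text
time: 8.22
tool_pos: [492.0, -106.3, 338.4]
tcp_rot: [3.141, -0.0, 1.664]
contact_force: [1.4, -0.7, -1.1]
grip_width: 59.1
time: 9.05
tool_pos: [555.5, 229.4, 338.0]
tcp_rot: [-3.141, -0.0, 1.664]
contact_force: [1.2, -0.1, -1.1]
grip_width: 58.8
time: 9.88
tool_pos: [566.2, 284.7, 205.3]
tcp_rot: [-3.14, 0.0, 1.664]
contact_force: [-0.1, -0.6, -0.2]
grip_width: 59.5
t 9.88 grasp [566.2 284.7  46.3] rot [-3.1399e+00  5.0000e-04  1.6637e+00] w 59.5 F [-0.1 -0.6 -0.2]
566.1,285,37 [ 0.0003 -0.0001  0.0093]
turn to 1.6642: [-0.0017  0.0005 -0.0005]
```

View pics/m4.png

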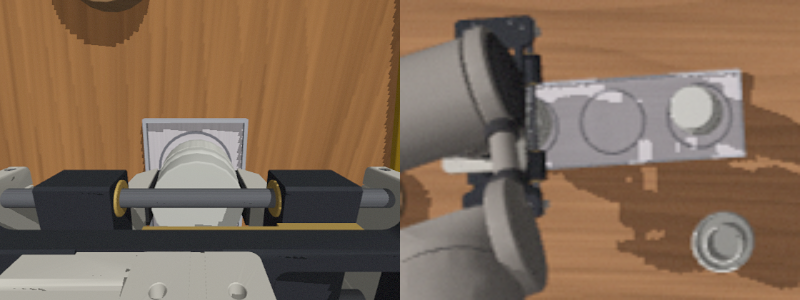

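The jar is in line over the left circle, with even arcs around it, and the bottle stands in its circle. Next I'll lower the jar, release it, and move over the beakers.

```bash
P='python3 -m pendant'
$P '[[[0,0,0.005],[0,0,0],0.045],[[0,0,0.0085],[0,0,0],0.045],[[0,0,0.0095],[0,0,0],0.045],[[0,0,0.0095],[0,0,0],0.045],[[0,0,0.0095],[0,0,0],0.085],[[0,0,0.0095],[0,0,0],0.085],[[0,0,0.0095],[0,0,0],0.085],[[0,0,0.0095],[0,0,0],0.085],[[0,0,-0.01],[0,0,0],0.085],[[0,0,-0.05],[0,0,0],0.085]]'
$P '[[[0,0,-0.035],[0,0,0],0.07],[[0,0,-0.06],[0,0,0],0.07],[[0,0,-0.06],[0,0,0],0.07]]'
python3 g.py 456.5,74,150 456.5,74,72
```

```text
time: 10.82
tool_pos: [564.9, 284.6, 251.9]
tcp_rot: [-3.132, 0.003, 1.664]
contact_force: [1.2, -0.5, 0.5]
grip_width: 85.1
time: 11.07
tool_pos: [567.4, 285.7, 323.1]
tcp_rot: [3.13, -0.003, 1.664]
contact_force: [1.3, 0.4, 0.2]
grip_width: 71.5
t 11.07 grasp [567.4 285.7 164.1] rot [ 3.1303e+00 -3.0000e-03  1.6643e+00] w 71.5 F [1.3 0.4 0.2]
456.5,74,150 [-0.2004 -0.1302  0.0141]
456.5,74,72 [-0.2004 -0.1302  0.0921]
turn to 1.6642: [ 0.0112 -0.003   0.0001]
```

```bash
P='python3 -m pendant'
$P '[[[-0.02,-0.013,0],[0,0,0],0.07],[[-0.05,-0.0325,0],[0,0,0],0.07],[[-0.08,-0.052,0],[0,0,0],0.07],[[-0.11,-0.0715,0],[0,0,0],0.07],[[-0.14,-0.091,0],[0,0,0],0.07],[[-0.17,-0.11,0],[0,0,0],0.07],[[-0.19,-0.123,0],[0,0,0],0.07],[[-0.2,-0.13,0.005],[0,0,0],0.07],[[-0.2,-0.13,0.01],[0,0,0],0.07],[[-0.2,-0.13,0.01],[0,0,0],0.07]]'
$P '[[[0,0,0],[0,0,0],0.07],[[0,0,0],[0,0,0],0.07]]'
python3 -c "
from h import *
snap('wrist','w5')"
python3 g.py 456.5,74,150 456.5,74,72
```

```text
time: 11.9
tool_pos: [455.2, 73.7, 305.4]
tcp_rot: [-3.14, -0.0, 1.663]
contact_force: [0.1, 1.0, 1.0]
grip_width: 69.8
time: 12.07
tool_pos: [456.0, 74.7, 306.1]
tcp_rot: [3.141, -0.0, 1.665]
contact_force: [-0.6, -0.5, 0.4]
grip_width: 69.9
t 12.12 grasp [456.   74.7 147.2] rot [ 3.1412e+00 -2.0000e-04  1.6653e+00] w 70.0 F [-0.3 -0.3 -0.2]
456.5,74,150 [-0.0008  0.0005 -0.0028]
456.5,74,72 [-0.0008  0.0005  0.0752]
turn to 1.6642: [ 0.0004 -0.0002  0.0011]
```

View pics/w5.png

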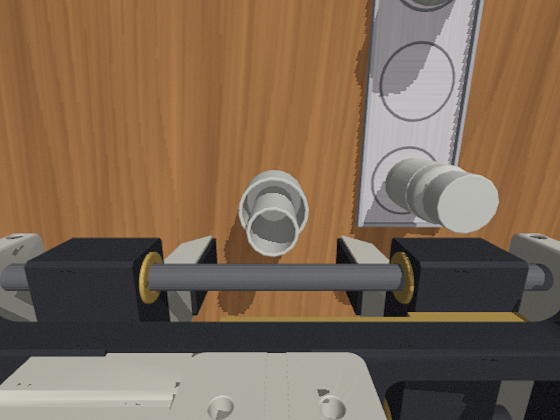

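The narrow rim is at about (272,230) and the wide rim at (273,207), both between the jaws. The bottle and tray are to the right.

```bash
P='python3 -m pendant'
python3 -c "
from h import *
print(ray('w5',272,230,89),ray('w5',273,207,48))"
$P '[[[0,0,0.02],[0,0,0],0.07],[[0,0,0.045],[0,0,0],0.07],[[0,0,0.065],[0,0,0],0.07],[[0,0,0.073],[0,0,0],0.07],[[0,0,0.073],[0,0,0],0.07],[[0,0,0.073],[0,0,0],0.045],[[0,0,0.073],[0,0,0],0.025],[[0,0,0.073],[0,0,0],0.025],[[0,0,0.073],[0,0,0],0.025],[[0,0,0.073],[0,0,0],0.025]]'
$P '[[[0,0,0],[0,0,0],0.025],[[0,0,0],[0,0,0],0.025],[[0,0,0],[0,0,0],0.025]]'
python3 g.py 456.5,74,72 574.2,196.6,72 
```

```text
[453.22012977  75.29124836] [452.99098158  81.71988144]
time: 12.95
tool_pos: [455.7, 74.0, 233.9]
tcp_rot: [3.14, 0.0, 1.664]
contact_force: [-0.6, 0.7, 0.1]
grip_width: 41.3
time: 13.2
tool_pos: [455.7, 73.9, 233.7]
tcp_rot: [3.14, 0.0, 1.664]
contact_force: [-0.4, -0.3, 5.2]
grip_width: 37.9
t 13.2 grasp [455.7  73.9  74.7] rot [3.1405 0.     1.6641] w 37.9 F [-0.4 -0.3  5.2]
456.5,74,72 [-0.      0.0008  0.0027]
574.2,196.6,72 [0.1111 0.1294 0.0027]
turn to 1.6642: [ 0.0011  0.     -0.0001]
```

```bash
P='python3 -m pendant'
$P '[[[0,0,-0.008],[0,0,0],0.025],[[0,0,-0.025],[0,0,0],0.025],[[0,0,-0.045],[0,0,0],0.025],[[0,0,-0.062],[0,0,0],0.025],[[0,0,-0.07],[0,0,0],0.025],[[0.005,0.006,-0.07],[0,0,0],0.025],[[0.02,0.023,-0.07],[0,0,0],0.025],[[0.04,0.0465,-0.07],[0,0,0],0.025],[[0.06,0.07,-0.07],[0,0,0],0.025],[[0.08,0.093,-0.07],[0,0,0],0.025]]'
$P '[[[0.016,0.0185,0],[0,0,0],0.025],[[0.026,0.03,0],[0,0,0],0.025],[[0.031,0.0365,0.003],[0,0,0],0.025],[[0.031,0.0365,0.015],[0,0,0],0.025],[[0.031,0.0365,0.033],[0,0,0],0.025],[[0.031,0.0365,0.05],[0,0,0],0.025],[[0.031,0.0365,0.062],[0,0,0],0.025],[[0.031,0.0365,0.066],[0,0,0],0.025],[[0.031,0.0365,0.066],[0,0,0],0.025],[[0.031,0.0365,0.066],[0,0,0],0.025]]'
python3 g.py 574.2,196.6,74; python3 -c "
from h import *
snap('wrist','w6');snap('scene','s6')
a=cv2.imread('pics/w6.png');b=cv2.imread('pics/s6.png')[150:350,220:500]
cv2.imwrite('pics/m6.png',np.hstack([cv2.resize(a,(400,300)),cv2.resize(b,(400,300))]))"
```

```text
time: 14.03
tool_pos: [541.5, 163.6, 302.1]
tcp_rot: [-3.14, -0.0, 1.664]
contact_force: [0.4, -0.1, 0.7]
grip_width: 37.7
time: 14.87
tool_pos: [574.1, 196.5, 237.1]
tcp_rot: [-3.141, 0.0, 1.664]
contact_force: [0.2, 0.6, -0.8]
grip_width: 37.6
t 14.87 grasp [574.1 196.5  78.1] rot [-3.1412  0.      1.664 ] w 37.6 F [ 0.2  0.6 -0.8]
574.2,196.6,74 [0.0001 0.0001 0.0041]
turn to 1.6642: [-0.0004  0.     -0.0002]
```

View pics/m6.png

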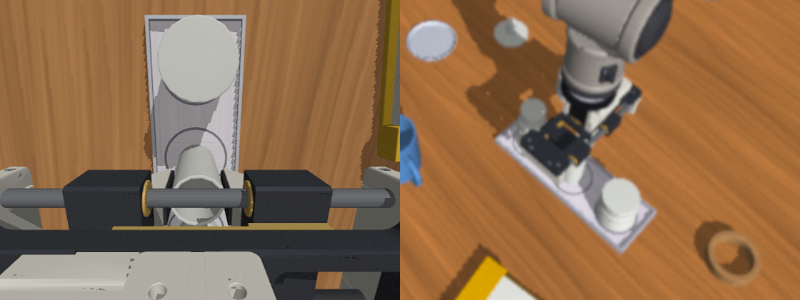

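The narrow beaker is centred over the middle circle and the jar stands in its circle. I'll lower, release, and go to the wide beaker.

```bash
P='python3 -m pendant'
$P '[[[0,0,0.003],[0,0,0],0.025],[[0,0,0.0045],[0,0,0],0.025],[[0,0,0.0045],[0,0,0],0.025],[[0,0,0.0045],[0,0,0],0.06],[[0,0,0.0045],[0,0,0],0.06],[[0,0,0.0045],[0,0,0],0.06],[[0,0,0.0045],[0,0,0],0.06],[[0,0,-0.01],[0,0,0],0.07],[[0,0,-0.045],[0,0,0],0.07],[[0,0,-0.08],[0,0,0],0.09]]'
$P '[[[0,0,0],[0,0,0],0.09],[[-0.025,-0.03,0],[0,0,0],0.09],[[-0.05,-0.06,0],[0,0,0],0.09],[[-0.075,-0.09,0],[0,0,0],0.09],[[-0.1,-0.118,0],[0,0,0],0.09],[[-0.109,-0.129,0],[0,0,0],0.09],[[-0.109,-0.129,0],[0,0,0],0.09],[[-0.109,-0.129,0],[0,0,0],0.09]]'
python3 g.py 456.3,76,33; python3 -c "
from h import *
snap('wrist','w7')"
```

```text
time: 15.8
tool_pos: [573.7, 196.4, 316.8]
tcp_rot: [-3.138, 0.0, 1.664]
contact_force: [0.7, 0.3, 0.0]
grip_width: 72.4
time: 16.47
tool_pos: [455.9, 75.7, 317.7]
tcp_rot: [3.14, -0.0, 1.663]
contact_force: [-0.1, -0.6, 0.4]
grip_width: 89.8
t 16.47 grasp [455.9  75.7 158.7] rot [ 3.1400e+00 -2.0000e-04  1.6627e+00] w 89.8 F [-0.1 -0.6  0.4]
456.3,76,33 [0.0003 0.0004 0.1257]
turn to 1.6642: [ 0.0016 -0.0002 -0.0015]
```

View pics/w7.png

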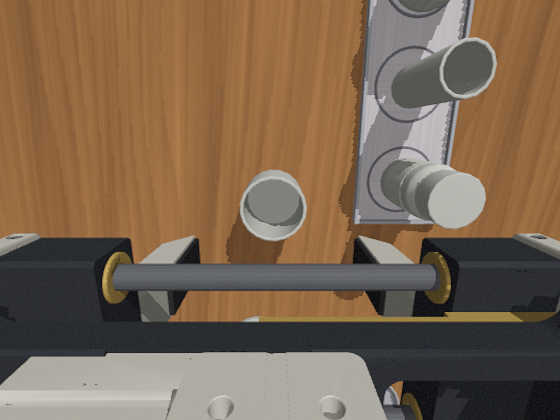

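The wide beaker stands empty with its rim at about (273,208), and the narrow beaker is upright in the middle circle. The body would pass close to the bottle here, so I'll turn the gripper 0.8 rad before descending.

```bash
P='python3 -m pendant'
python3 -c "
from h import *
print(ray('w7',273,208,48), 'earlier 452.99 81.72 / top 456.3,75.6')"
$P '[[[0,0,0],[0,0,0.1],0.09],[[0,0,0],[0,0,0.22],0.09],[[0,0,0],[0,0,0.34],0.09],[[0,0,0],[0,0,0.46],0.09],[[0,0,0],[0,0,0.58],0.09],[[0,0,0],[0,0,0.7],0.09],[[0,0,0],[0,0,0.8],0.09],[[0,0,0],[0,0,0.8],0.09],[[0,0,0],[0,0,0.8],0.09]]'
python3 g.py 455.5,77,33
```

```text
[453.59378879  78.79946906] earlier 452.99 81.72 / top 456.3,75.6
time: 17.27
tool_pos: [456.5, 76.7, 317.1]
tcp_rot: [3.141, -0.0, 0.868]
contact_force: [-1.1, 0.2, 0.5]
grip_width: 90.4
t 17.27 grasp [456.5  76.7 158.1] rot [ 3.1414e+00 -4.0000e-04  8.6830e-01] w 90.4 F [-1.1  0.2  0.5]
455.5,77,33 [-0.0004 -0.001   0.1251]
turn to 1.6642: [ 3.000e-04 -3.000e-04 -7.959e-01]
```

```bash
P='python3 -m pendant'
$P '[[[0,-0.001,0.025],[0,0,0],0.09],[[0,-0.001,0.06],[0,0,0],0.09],[[0,-0.001,0.095],[0,0,0],0.09],[[0,-0.001,0.115],[0,0,0],0.09],[[0,-0.001,0.124],[0,0,0],0.09],[[0,-0.001,0.124],[0,0,0],0.09],[[0,-0.001,0.124],[0,0,0],0.05],[[0,-0.001,0.124],[0,0,0],0.05],[[0,-0.001,0.124],[0,0,0],0.05],[[0,-0.001,0.124],[0,0,0],0.05]]'
$P '[[[0,0,0],[0,0,0],0.045],[[0,0,0],[0,0,0],0.045],[[0,0,0],[0,0,0],0.045]]'
python3 g.py 456,76,85 588.8,-184.2,85 588.8,-184.2,37
```

```text
time: 18.1
tool_pos: [455.5, 76.7, 194.4]
tcp_rot: [3.14, -0.002, 0.865]
contact_force: [1.1, -0.4, 0.8]
grip_width: 67.8
time: 18.35
tool_pos: [455.2, 76.7, 194.0]
tcp_rot: [3.141, -0.001, 0.864]
contact_force: [-1.2, 0.4, 7.5]
grip_width: 58.9
t 18.35 grasp [455.2  76.7  35. ] rot [ 3.1407e+00 -1.0000e-03  8.6420e-01] w 58.9 F [-1.2  0.4  7.5]
456,76,85 [-0.     0.001 -0.05 ]
588.8,-184.2,85 [-0.1117  0.271  -0.05  ]
588.8,-184.2,37 [-0.1117  0.271  -0.002 ]
turn to 1.6642: [ 1.2e-03 -5.0e-04 -8.0e-01]
```

```bash
P='python3 -m pendant'
$P '[[[0,0,-0.01],[0,0,0],0.045],[[0,0,-0.03],[0,0,0],0.045],[[-0.003,0.007,-0.05],[0,0,0],0.045],[[-0.011,0.027,-0.055],[0,0,0],0.045],[[-0.022,0.054,-0.055],[0,0,0],0.045],[[-0.034,0.082,-0.055],[0,0,0],0.045],[[-0.046,0.111,-0.055],[0,0,0],0.045],[[-0.058,0.141,-0.055],[0,0,0],0.045],[[-0.07,0.17,-0.055],[0,0,0],0.045],[[-0.082,0.199,-0.055],[0,0,0],0.045]]'
$P '[[[-0.011,0.027,0],[0,0,0],0.045],[[-0.021,0.051,0],[0,0,0],0.045],[[-0.027,0.066,0],[0,0,0],0.045],[[-0.0297,0.072,0],[0,0,0],0.045],[[-0.0297,0.072,0.01],[0,0,0],0.045],[[-0.0297,0.072,0.025],[0,0,0],0.045],[[-0.0297,0.072,0.038],[0,0,0],0.045],[[-0.0297,0.072,0.045],[0,0,0],0.045],[[-0.0297,0.072,0.045],[0,0,0],0.045],[[-0.0297,0.072,0.045],[0,0,0],0.045]]'
python3 g.py 588.8,-184.2,38; python3 -c "
from h import *
snap('wrist','w8');snap('scene','s8')
a=cv2.imread('pics/w8.png');b=cv2.imread('pics/s8.png')[100:250,180:380]
cv2.imwrite('pics/m8.png',np.hstack([cv2.resize(a,(400,300)),cv2.resize(b,(400,300))]))"
```

```text
time: 19.18
tool_pos: [553.6, -116.4, 248.3]
tcp_rot: [-3.142, -0.0, 0.864]
contact_force: [0.5, 0.6, -1.5]
grip_width: 58.5
time: 20.02
tool_pos: [588.4, -183.4, 202.9]
tcp_rot: [-3.14, 0.0, 0.865]
contact_force: [-0.0, -0.6, 0.6]
grip_width: 58.7
t 20.02 grasp [ 588.4 -183.4   43.9] rot [-3.1403e+00  2.0000e-04  8.6510e-01] w 58.7 F [-0.  -0.6  0.6]
588.8,-184.2,38 [-0.0004  0.0008  0.0059]
turn to 1.6642: [-1.300e-03 -3.000e-04 -7.991e-01]
```

View pics/m8.png

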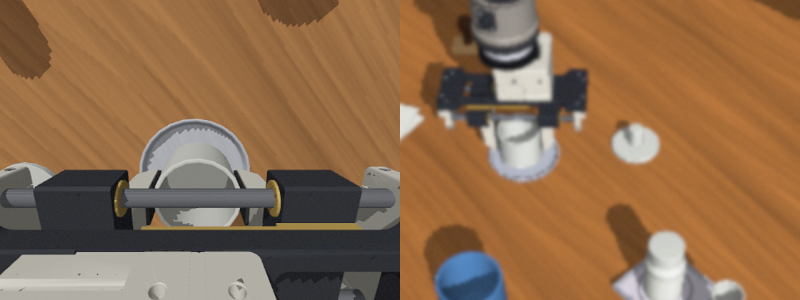

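The beaker is centred over the dish. I'll lower it, release, and go to the lid.

```bash
P='python3 -m pendant'
$P '[[[0,0.0005,0.004],[0,0,0],0.045],[[0,0.0005,0.006],[0,0,0],0.045],[[0,0.0005,0.0063],[0,0,0],0.045],[[0,0.0005,0.0063],[0,0,0],0.085],[[0,0.0005,0.0063],[0,0,0],0.085],[[0,0.0005,0.0063],[0,0,0],0.085],[[0,0.0005,0.0063],[0,0,0],0.085],[[0,0.0005,-0.01],[0,0,0],0.085],[[0,0.0005,-0.04],[0,0,0],0.08],[[0,0.0005,-0.07],[0,0,0],0.06]]'
python3 g.py 453.2,-101.3,110 453.2,-101.3,28
```

```text
time: 20.95
tool_pos: [588.7, -184.5, 273.0]
tcp_rot: [-3.139, 0.001, 0.864]
contact_force: [1.7, 0.2, 0.2]
grip_width: 76.7
t 20.95 grasp [ 588.7 -184.5  114. ] rot [-3.1386e+00  8.0000e-04  8.6410e-01] w 76.7 F [1.7 0.2 0.2]
453.2,-101.3,110 [-0.0247 -0.157   0.004 ]
453.2,-101.3,28 [-0.0247 -0.157   0.086 ]
turn to 1.6642: [-3.200e-03 -5.000e-04 -8.001e-01]
```

```bash
P='python3 -m pendant'
$P '[[[-0.004,-0.025,0],[0,0,0],0.06],[[-0.009,-0.057,0],[0,0,0],0.06],[[-0.014,-0.09,0],[0,0,0],0.06],[[-0.019,-0.122,0],[0,0,0],0.06],[[-0.023,-0.147,0],[0,0,0],0.06],[[-0.0247,-0.157,0],[0,0,0],0.06],[[-0.0247,-0.157,0],[0,0,0],0.06],[[-0.0247,-0.157,0],[0,0,0],0.06],[[-0.0247,-0.157,0],[0,0,0],0.06]]'
python3 g.py 453.2,-101.3,28; python3 -c "
from h import *
snap('wrist','w9')"
```

```text
time: 21.7
tool_pos: [454.6, -102.0, 273.6]
tcp_rot: [3.14, -0.001, 0.864]
contact_force: [-0.4, -0.9, 0.7]
grip_width: 60.2
t 21.7 grasp [ 454.6 -102.   114.6] rot [ 3.1398e+00 -6.0000e-04  8.6400e-01] w 60.2 F [-0.4 -0.9  0.7]
453.2,-101.3,28 [-0.0004 -0.0015  0.0866]
turn to 1.6642: [ 2.000e-03  1.000e-04 -8.002e-01]
```

View pics/w9.png

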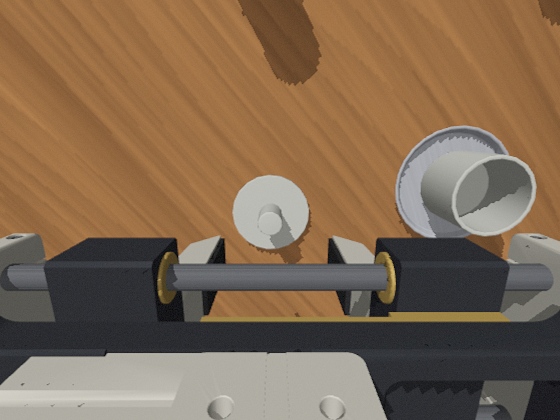

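The lid disc is at (270,212), its knob top at about (270,218), and the beaker stands in the dish with its rim at about (493,195). I'll compare those offsets, then grip the knob.

```bash
P='python3 -m pendant'
python3 -c "
from h import *
print('disc',ray('w9',270.5,212,6),'rim',ray('w9',493,195,51),'dish',ray('w9',456,186,6), 'expected disc-bias 453,-101; rim 588.7,-184.5')"
$P '[[[0,-0.001,0.02],[0,0,0],0.06],[[0,-0.001,0.05],[0,0,0],0.06],[[0,-0.001,0.075],[0,0,0],0.06],[[0,-0.001,0.084],[0,0,0],0.06],[[0,-0.001,0.086],[0,0,0],0.06],[[0,-0.001,0.086],[0,0,0],0.03],[[0,-0.001,0.086],[0,0,0],0.01],[[0,-0.001,0.086],[0,0,0],0.01],[[0,-0.001,0.086],[0,0,0],0.01],[[0,-0.001,0.086],[0,0,0],0.01]]'
$P '[[[0,0,0],[0,0,0],0.01],[[0,0,0],[0,0,0],0.01],[[0,0,0],[0,0,0],0.01],[[0,0,0],[0,0,0],0.01],[[0,0,0],[0,0,0],0.01]]'
python3 g.py 588.7,-184.5,110
```

```text
disc [451.43256127 -98.69730438] rim [ 589.61117179 -183.86897277] dish [ 589.16434588 -185.70210779] expected disc-bias 453,-101; rim 588.7,-184.5
time: 22.58
tool_pos: [453.1, -100.8, 188.1]
tcp_rot: [3.14, -0.001, 0.864]
contact_force: [-0.3, -0.8, -0.3]
grip_width: 31.2
time: 23.0
tool_pos: [452.9, -100.8, 187.6]
tcp_rot: [3.141, -0.0, 0.864]
contact_force: [-1.1, 0.5, 6.9]
grip_width: 19.0
t 23.0 grasp [ 452.9 -100.8   28.6] rot [ 3.1412e+00 -3.0000e-04  8.6420e-01] w 19.0 F [-1.1  0.5  6.9]
588.7,-184.5,110 [ 0.0245  0.1577 -0.0814]
turn to 1.6642: [ 5.e-04 -1.e-04 -8.e-01]
```

```bash
P='python3 -m pendant'
$P '[[[0,0,-0.01],[0,0,0],0.01],[[0,0,-0.035],[0,0,0],0.01],[[0,0,-0.065],[0,0,0],0.01],[[0.002,0.012,-0.08],[0,0,0],0.01],[[0.006,0.038,-0.0815],[0,0,0],0.01],[[0.011,0.068,-0.0815],[0,0,0],0.01],[[0.0155,0.098,-0.0815],[0,0,0],0.01],[[0.02,0.128,-0.0815],[0,0,0],0.01],[[0.0235,0.149,-0.0815],[0,0,0],0.01],[[0.0245,0.1577,-0.0815],[0,0,0],0.01]]'
$P '[[[0,0,0],[0,0,0],0.01],[[0,0,0.005],[0,0,0],0.01],[[0,0,0.015],[0,0,0],0.01],[[0,0,0.023],[0,0,0],0.01],[[0,0,0.026],[0,0,0],0.01],[[0,0,0.026],[0,0,0],0.01],[[0,0,0.026],[0,0,0],0.01]]'
python3 g.py 588.7,-184.5,80; python3 -c "
from h import *
snap('wrist','wa');snap('scene','sa')
a=cv2.imread('pics/wa.png');b=cv2.imread('pics/sa.png')[100:250,180:380]
cv2.imwrite('pics/ma.png',np.hstack([cv2.resize(a,(400,300)),cv2.resize(b,(400,300))]))"
```

```text
time: 23.83
tool_pos: [590.6, -186.1, 268.3]
tcp_rot: [3.14, -0.0, 0.863]
contact_force: [-0.6, 1.0, 0.0]
grip_width: 19.3
time: 24.42
tool_pos: [588.5, -184.3, 242.4]
tcp_rot: [-3.141, 0.0, 0.864]
contact_force: [-0.4, 0.4, -0.8]
grip_width: 18.9
t 24.42 grasp [ 588.5 -184.3   83.4] rot [-3.1409e+00  1.0000e-04  8.6440e-01] w 18.9 F [-0.4  0.4 -0.8]
588.7,-184.5,80 [-0.      0.0003  0.0034]
turn to 1.6642: [-7.000e-04 -2.000e-04 -7.998e-01]
```

View pics/ma.png

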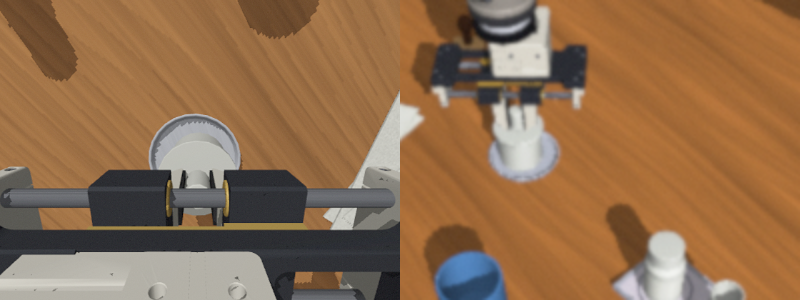

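The lid is centred about 4 mm above the rim. I'll lower it, release, and retreat clear of the camera views.

```bash
P='python3 -m pendant'
$P '[[[0,0,0.002],[0,0,0],0.01],[[0,0,0.0035],[0,0,0],0.01],[[0,0,0.004],[0,0,0],0.01],[[0,0,0.004],[0,0,0],0.01],[[0,0,0.004],[0,0,0],0.05],[[0,0,0.004],[0,0,0],0.05],[[0,0,0.004],[0,0,0],0.05],[[0,0,0.004],[0,0,0],0.05],[[0,0,-0.01],[0,0,0],0.05],[[0,0,-0.03],[0,0,0],0.05]]'
$P '[[[0,0,-0.03],[0,0,0],0.05],[[0,0,-0.07],[0,0,0],0.05],[[0,0,-0.11],[0,0,0],0.05],[[0,-0.03,-0.14],[0,0,0],0.05],[[0,-0.06,-0.15],[0,0,0],0.05],[[-0.02,-0.09,-0.15],[0,0,0],0.05],[[-0.05,-0.12,-0.15],[0,0,0],0.05],[[-0.08,-0.14,-0.15],[0,0,0],0.05],[[-0.11,-0.16,-0.15],[0,0,0],0.05],[[-0.14,-0.17,-0.15],[0,0,0],0.05]]'
$P '[[[0,0,0],[0,0,0],0.05],[[0,0,0],[0,0,0],0.05]]'
python3 -c "
from h import *
snap('top','tz');snap('scene','sz');
a=cv2.imread('pics/tz.png')[120:300,80:450];b=cv2.imread('pics/sz.png')[90:330,150:500]
cv2.imwrite('pics/mz.png',np.vstack([cv2.resize(a,(555,270)),cv2.resize(b,(555,330))]))"
```

```text
time: 25.35
tool_pos: [588.1, -184.3, 271.1]
tcp_rot: [-3.137, 0.001, 0.864]
contact_force: [-0.7, -0.2, -0.5]
grip_width: 49.3
time: 26.18
tool_pos: [366.1, -179.6, 422.9]
tcp_rot: [-3.141, -0.0, 0.866]
contact_force: [0.4, -1.2, -0.1]
grip_width: 50.2
time: 26.35
tool_pos: [367.5, -181.1, 423.3]
tcp_rot: [3.14, -0.0, 0.861]
contact_force: [0.8, -0.1, -0.6]
grip_width: 50.0
```

View pics/mz.png

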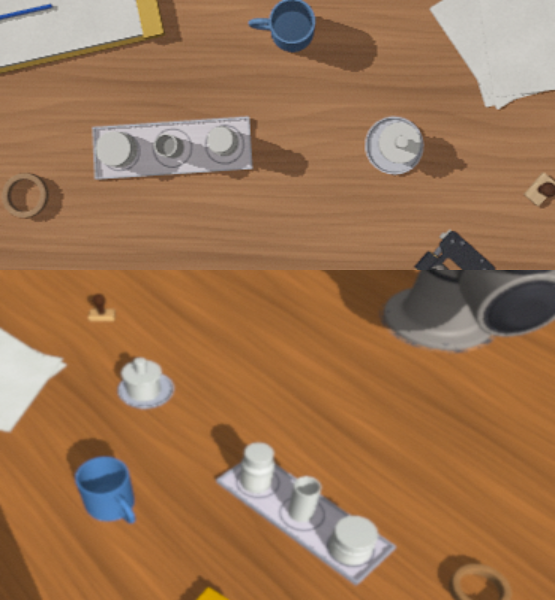

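Everything is upright and in place. I'll use the last allowed picture for a measurable top crop of the tray (left) and dish (right).

```bash
python3 -c "
from h import *
a=cv2.imread('pics/tz.png');f=lambda q:cv2.resize(q,None,fx=5,fy=5,interpolation=cv2.INTER_CUBIC)
x=f(a[192:247,135:255]);y=f(a[192:247,315:375])
cv2.imwrite('pics/fz.png',np.vstack([x,np.hstack([y,y*0])]))"
```

```text
(no output)
```

View pics/fz.png

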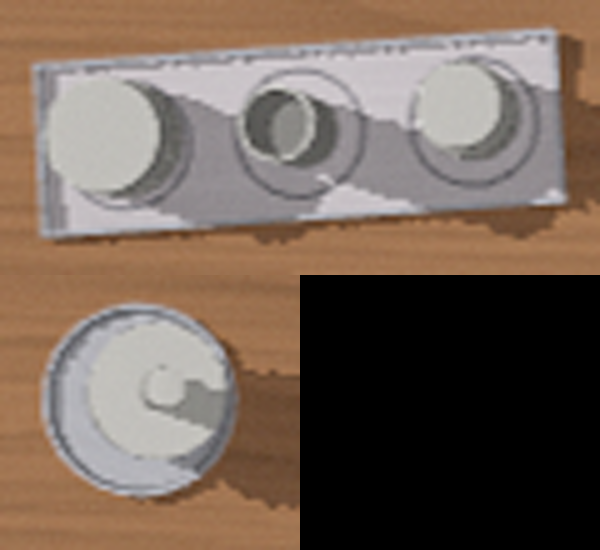

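The jar top is at (103,136), the narrow rim at (276,125) and the bottle cap at (459,104), each over its circle after parallax. In the lower panel the lid disc is at about (158,115), the knob at (165,113) and the dish at (140,125).

```bash
python3 -c "
from h import *
T=lambda x,y,z,u0=135:ray('tz',u0+(x+.5)/5-.5,192+(y+.5)/5-.5,z)
D={'jar':T(103,136,61)-[566.1,285],'narrow':T(276,125,88)-[574.2,196.6],'bottle':T(459,104,95)-[582.9,106.7]}
for k,v in D.items(): print(k,v.round(1))
print('lid',T(158,115,57,315),'knob',T(165,113,87,315),'dish',T(140,125,9,315),'beaker placed 588.5,-184')
o=get_obs();print(o['time'],o['dq'].round(3))"
```

```text
jar [1.9 0.8]
narrow [ 0.3 -1. ]
bottle [ 3.7 -0.3]
lid [ 591.31177829 -186.51597243] knob [ 590.58452089 -185.95673241] dish [ 588.79121044 -183.66196256] beaker placed 588.5,-184
26.45 [ 0.02   0.015 -0.006 -0.003  0.001 -0.002]
```

All the measured errors are within tolerance, so I'm handing the job in.

```bash
python3 -m pendant '[[[0,0,0],[0,0,0],0.05],[[0,0,0],[0,0,0],0.05],[[0,0,0],[0,0,0],0.05],[[0,0,0],[0,0,0],0.05]]'; python3 -c "
from plant import close_job
print(close_job())"
```

```text
time: 26.78
tool_pos: [368.9, -180.4, 422.5]
tcp_rot: [-3.141, -0.0, 0.865]
contact_force: [0.9, 0.5, -0.8]
grip_width: 49.8
the job is handed in; nothing more can be done
None
```

The dispensing set is laid out as asked, and I handed the job in at about 27 s of the 136 s allowed. The hand-in gives no verdict, so these results rest on my last camera pictures.

- **Tray:** the bottle is on the end circle nearer the dish, the jar on the other end and the narrow beaker in the middle. Their offsets from the circle centres were about 4, 2 and 1 mm (14 mm allowed).
- **Dish:** the wide beaker stands within about 2 mm of the dish centre (18 mm allowed). The lid is on its rim, knob up, about 2–4 mm off the beaker's axis (10 mm allowed).
- **The rest:** everything looked upright in the last top and scene pictures. The gripper was open and well clear. I saw no movement of the mug, stamp or tape roll, but did not measure them again.
- **Disagreement between cameras:** the wrist camera's positions differed from the top camera's by 2–6 mm. Most of that was a consistent shift, so it largely cancelled between picking and placing.

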